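# Sweep the pattern tiles off the light box into the empty tray

## Task

Clear the light box for the next child: sweep all four coloured acrylic tiles across its top and off its edge into the empty yellow tray beside it. Slide the tiles, do not pick them up, and leave the paint pot, the tape rolls and everything else where they stand.

Things in the scene. Friction and masses are not known exactly. Their poses are not given: they have to be found in the camera images.
- light_box: A4 light box fixed on the table: plywood case with a white opal top flush with its rim, no raised edge; 240 mm (its x) by 340 mm (its y), top 55 mm above the table, flat and smooth; origin: centre of its underside at table height. The two trays stand against its two short sides, at +y and -y
- tray: the empty yellow plastic tray, fixed, standing against one short side of the light box (its +y or -y side, which varies); 240 mm (x) by 115 mm (y), same yaw as the light box, walls 4 mm thick and 35 mm high, so their rim is 20 mm below the light box's top; floor 4 mm thick; 1 mm gap to the box; origin: centre of its underside at table height
- crayon_tray: an equal tray in blue, fixed, against the other short side, filled with chunky crayons lying flat (nothing in it higher than its 35 mm rim); origin: centre of its underside. Not for tiles
- red_tile: acrylic pattern tile, red square 40 x 40 mm, 10 mm thick, about 20 g, lying loose and flat on the light box; origin: centre of its underside, z up, x and y along its sides
- blue_tile: acrylic pattern tile, blue square 40 x 40 mm, 10 mm thick, about 20 g, lying loose and flat on the light box; origin: centre of its underside, z up, x and y along its sides
- green_tile: acrylic pattern tile, green hexagon, 50 mm over the corners and 43 mm over the flats, 10 mm thick, about 20 g, lying loose and flat on the light box; origin: centre of its underside, z up, flats face its own y axis
- purple_tile: acrylic pattern tile, purple hexagon, 50 mm over the corners and 43 mm over the flats, 10 mm thick, about 20 g, lying loose and flat on the light box; origin: centre of its underside, z up, flats face its own y axis
- paint_pot: pink paint pot with white cap standing loose on the middle of the light box among the tiles: 36 mm diameter, 40 mm high, about 70 g; origin: centre of its underside. To be left alone
- washi_roll: small orange roll of tape lying flat and loose on the middle of the light box among the tiles: 50 mm outer diameter, 18 mm high, about 40 g; origin: centre of its underside. To be left alone
- scissors: scissors with orange handles lying loose on the table to the left or right of the trays, 145 mm long, 10 mm high; origin near the pivot, blades along its x. To be left alone
- masking_roll: white tape roll lying flat and loose on the table to the left or right of the trays, 90 mm diameter, 24 mm high; origin: centre of its underside. To be left alone
- marker_cup: white cup of markers standing loose on the table to the left or right of the trays, 76 mm diameter, markers up to 150 mm high; origin: centre of its underside. To be left alone
- paint_bottle: red paint bottle standing loose on the table to the left or right of the trays, 60 mm diameter, 160 mm high; origin: centre of its underside. To be left alone

How it is judged:
By the outcome, as a careful person would: the job done as asked, in the order asked, and still so for the second after the job is handed in, with the robot touching nothing.
It also fails if it takes over 67 s, if anything falls off the work surface, if the arm or the gripper's body presses on something with over 40 N, if the wrist force passes 120 N, or if a joint passes its speed limit or range.

## Robot

A 6-joint arm with a two-finger parallel gripper is mounted at the origin on the work surface. World frame = base frame: x ahead of the robot, y to its left, z up, the work surface at z = 0. Lengths are in m, angles in degrees, forces in N, time in s.
With the tool pointing down it reaches from about 0.25 to 0.8 m from the base axis. Payload 8.5 kg.
Tool frame: the origin (TCP) lies on the centre line of the jaws, within the pads' length; the fingertips stand 11 mm ahead of it and the grasp point (between the pads) lies 8 mm behind it; z points along the fingers, y is the line along which they close (so a half turn about z gives the same grasp; the last joint's range is limited). The gripper opens to 85 mm and grips with 20 to 120 N. Pads are 22 mm wide; open, the fingers measure 114 mm over their backs; the gripper's body (76 mm by 85 mm) begins 54 mm behind the grasp point. The pads swing forward as they close: fully open they stand 13 mm farther back than shut.
Start: joints at [-68.01, 13.648, -0.773, 75.585, 0, 90], TCP at [0.197, -0.487, 0.242] pointing down, gripper open.
Joint ranges: [-152.45, 152.45], [-59.26, 108.67], [-65.41, 83.53], [-104.44, 129.93], [-82.83, 76.93], [-180, 180]. Speed limits (degrees/s): [127.2, 127.2, 159.86, 180, 180, 180].

## Interface

Orientations are given as a 3x3 rotation matrix whose columns are the frame's x, y, z axes.
In Python, from cell import * gives the robot as it stands. The module is installed in compiled form; this text tells all that it offers.
- The arm moves only by the tool arm_command, never from a script. Its arguments are lists of equal length, an entry for each row: "gripper": the finger opening in mm, from 0 to 85.4; "dp": the shift along the tool's x, y, z in mm, a list of three; "dr": the turn, a rotation vector about the tool's x, y, z in rad, a list of three. A call has 1 to 5 rows; each row is the pose to reach, as a shift and turn from the pose commanded when the call began, along the tool's axes at that moment; what a row does not reach only later rows make up. A row lasts 1/12 s, in which the tool goes at most 41.7 mm and 7.16 degrees, less where a joint would pass 70% of its speed; a pose out of reach is approached as far as the arm can. A call with a gripper value outside its range is refused whole. The fingers move at their own pace and stop on an object; "newtons" is the grip in N (left out, the last holds). Time passes only in rows, so rows that repeat a pose let the fingers close. It gives the time, the measured TCP pose, the force, the opening and the grip force at its end, in the units of the state.
- get_obs(): the state, without advancing time (a new reading comes with each control period).
- grab_frame(name): name is "scene" or "top" or "wrist"; returns a dict with "pixels" (480x640x3 uint8, blue, green, red), "fx", "fy", "cx", "cy" (pixels), "view" (4x4, takes a point from world to camera coordinates); the wrist camera has in their place "hand_eye" (4x4, takes a point from camera to tool coordinates, whose origin is the TCP and whose axes are the flange's). Camera axes: x right, y up, looking along -z (the intrinsics and any distortion apply to the point x, -y, -z); pixel columns grow to the right and rows downward; lengths in m; the calibration is good to about 2 mm. A picture is of the moment at which its call begins: read the wrist's pose just before it. There is no depth.
- hand_in(): hands the job in; it is judged then, once.
The state is a dict: "clock": time; "qpos": joint angles; "qvel": joint speeds; "effort": joint torques, N m; "eef_pos": TCP position; "tool_rot": TCP orientation; "contact_force": force on the tool from outside, world axes, zero at the start; "moment": the same for the moment, N m; "opening": finger opening in m; "finger_force": force on a finger pad.
Only numpy, scipy, OpenCV 4.12 (cv2) and the standard library are available. Lean on these libraries where they do the work, as an engineer would, in place of code of your own. Each camera call takes 0.05 s, during which the arm holds its last target. There are 200 camera calls.

## Working session

There is one attempt and no reset: what is moved stays moved. The work goes in short steps, Python scripts to look and compute and a tool call to move; the robot and the scene stay as the last step left them, time stands still between calls to the robot, and variables do not carry over. Pictures are saved under pics/ and viewed, at most 10 in all, crops included, and the job is handed in when it is done.

Besides the shell and the picture viewer there is one more tool, called after "Call:" as a command line: name --argument value ..., lists and objects as JSON in quotes. arm_command: Moves the arm, as the interface text tells. Its arguments: {"type":"object","properties":{"gripper":{"type":"array"},"dp":{"type":"array"},"dr":{"type":"array"},"newtons":{"type":"number"}},"required":["gripper","dp","dr"]}

```bash
mkdir -p pics; python3 - <<'E'
from cell import *
import cv2,numpy as np
o=get_obs();print(o['eef_pos'],o['tool_rot'],o['opening'])
for n in('top','scene'):
    f=grab_frame(n);cv2.imwrite(f'pics/{n}0.png',f['pixels']);print(n,f['fx'],f['fy'],f['cx'],f['cy'],f['view'],[k for k in f])
E
```

```text
[ 0.19644834 -0.48643909  0.24169045] [[ 9.27251991e-01  3.74437573e-01 -4.99696571e-04]
 [ 3.74437905e-01 -9.27251052e-01  1.31958043e-03]
 [ 3.07563217e-05 -1.41068892e-03 -9.99999005e-01]] 0.08528322500280833
top 589.6677593512646 589.6677593512646 323.2092207547543 239.75507123864645 [[-0.01872376 -0.99959657  0.02135695 -0.00890063]
 [ 0.99239684 -0.0159815   0.1220373  -0.54091375]
 [-0.12164675  0.02347957  0.99229571 -1.22409665]
 [ 0.          0.          0.          1.        ]] ['pixels', 'fx', 'fy', 'cx', 'cy', 'view']
scene 493.90795828497596 493.90795828497596 314.6622738875579 236.6004115961866 [[ 0.76756733  0.64086705  0.01139332 -0.41763338]
 [-0.513025    0.60360076  0.6103044   0.22794943]
 [ 0.38424697 -0.47429478  0.79208505 -1.35125433]
 [ 0.          0.          0.          1.        ]] ['pixels', 'fx', 'fy', 'cx', 'cy', 'view']
```

View pics/top0.png

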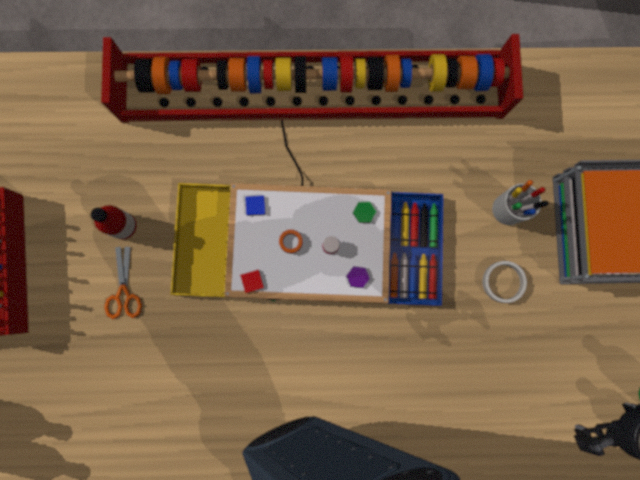

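View pics/scene0.png

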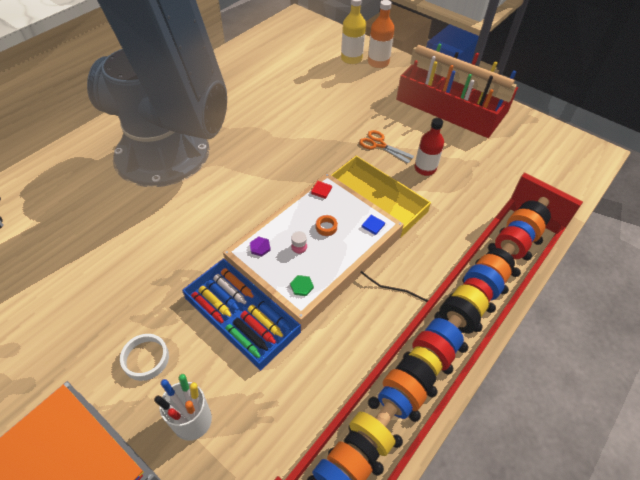

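The top view shows the yellow tray at the +y end (image left). Tiles: blue (256,205), red (252,281), green (365,212), purple (358,277). The roll is at (291,241) and the pot at (331,245), both on the centre line. The scene view agrees, and the lanes along y are clear.

```bash
cat > h.py <<'E'
from cell import *
import cv2,numpy as np
def ray(f,uv,z):
    V=f['view'];R,t=V[:3,:3],V[:3,3];c=-R.T@t
    d=R.T@np.array([(uv[0]-f['cx'])/f['fx'],-(uv[1]-f['cy'])/f['fy'],-1]);return c+d*(z-c[2])/d[2]
HS={'red':[((0,150,90),(6,255,255)),((172,150,90),(180,255,255))],'blue':[((108,130,70),(124,255,255))],'green':[((55,130,40),(85,255,255))],'purple':[((130,100,50),(160,255,255))],'orange':[((7,130,90),(16,255,255))],'yellow':[((22,150,90),(34,255,255))]}
def blobs(f,c,roi,amin=40):
    h=cv2.cvtColor(f['pixels'],cv2.COLOR_BGR2HSV);m=sum(cv2.inRange(h,np.array(a),np.array(b)) for a,b in HS[c])
    k=np.zeros_like(m);x0,y0,x1,y1=roi;k[y0:y1,x0:x1]=m[y0:y1,x0:x1]
    return sorted([q for q in cv2.findContours(k,0,2)[0] if cv2.contourArea(q)>amin],key=cv2.contourArea)[::-1]
E
python3 - <<'E'
from h import *
f=grab_frame('top');s=grab_frame('scene')
for c in ['red','blue','green','purple','orange']:
    for n,F,roi in(('top',f,(228,188,384,298)),('scene',s,(232,175,400,305))):
        for q in blobs(F,c,roi)[:2]:
            (u,v),wh,a=cv2.minAreaRect(q);print(c,n,np.round([u,v]),np.round(wh),round(a),ray(F,(u,v),.065).round(3))
h=cv2.cvtColor(f['pixels'],cv2.COLOR_BGR2HSV)
m=((h[...,1]<50)&(h[...,2]>140)).astype('uint8');k=m*0;k[180:305,225:392]=m[180:305,225:392]
q=max(cv2.findContours(k,0,2)[0],key=cv2.contourArea)
b=cv2.boxPoints(cv2.minAreaRect(q));print('opal');print(np.array([ray(f,p,.055) for p in b]).round(3))
q=blobs(f,'yellow',(165,175,235,305))[0];b=cv2.boxPoints(cv2.minAreaRect(q));print('tray');print(np.array([ray(f,p,.035) for p in b]).round(3))
print('pot',ray(f,(331,245),.095).round(3))
E
```

```text
red top [252. 281.] [19. 18.] 76 [0.453 0.13  0.065]
red scene [321. 189.] [17. 14.] 24 [0.454 0.131 0.065]
blue top [255. 205.] [18. 18.] 85 [0.612 0.124 0.065]
blue scene [248. 293.] [57. 20.] 41 [ 0.523 -0.189  0.065]
blue scene [373. 224.] [18. 15.] 30 [0.612 0.124 0.065]
green top [364. 212.] [18. 20.] 27 [ 0.594 -0.104  0.065]
green scene [302. 285.] [18. 21.] 90 [ 0.594 -0.104  0.065]
purple top [358. 276.] [19. 21.] 90 [ 0.459 -0.087  0.065]
purple scene [260. 246.] [18. 19.] 90 [ 0.459 -0.088  0.065]
orange top [290. 241.] [22. 21.] 90 [0.535 0.05  0.065]
orange scene [326. 225.] [20. 20.] 90 [0.533 0.053 0.065]
orange scene [236. 282.] [15.  7.] 41 [ 0.486 -0.186  0.065]
opal
[[ 0.437  0.175  0.055]
 [ 0.649  0.167  0.055]
 [ 0.631 -0.151  0.055]
 [ 0.419 -0.136  0.055]]
tray
[[0.43  0.304 0.035]
 [0.671 0.295 0.035]
 [0.663 0.18  0.035]
 [0.422 0.192 0.035]]
pot [ 0.522 -0.032  0.095]
```

Call:
arm_command --gripper '[10,10,10,10,10]' --dp '[[444,-424,0],[444,-424,0],[444,-424,0],[444,-424,0],[444,-424,0]]' --dr '[[0,0,-1.136],[0,0,-1.136],[0,0,-1.136],[0,0,-1.136],[0,0,-1.136]]' --newtons 20

```text
clock: 0.62
eef_pos: [0.2825, -0.2952, 0.2422]
tool_rot: [[0.528, 0.849, 0.0], [0.849, -0.528, 0.0], [0.0, -0.0, -1.0]]
contact_force: [2.0, -0.3, 0.6]
opening: 0.0257
finger_force: 0.0
```

Call:
arm_command --gripper '[10,10,10,10,10]' --dp '[[401,-52,0],[401,-52,0],[401,-52,0],[401,-52,0],[401,-52,0]]' --dr '[[0,0,-0.508],[0,0,-0.508],[0,0,-0.508],[0,0,-0.508],[0,0,-0.508]]'

```text
clock: 1.03
eef_pos: [0.37, -0.1059, 0.2425]
tool_rot: [[0.046, 0.999, 0.001], [0.999, -0.046, -0.0], [-0.0, 0.001, -1.0]]
contact_force: [2.0, -1.2, -1.1]
opening: 0.01
finger_force: 0.0
```

Call:
arm_command --gripper '[10,10,10,10,10]' --dp '[[36,14,0],[73,29,0],[110,43,0],[146,57,20],[182,72,40]]' --dr '[[0,0,0],[0,0,0],[0,0,0],[0,0,0],[0,0,0]]'

```text
clock: 1.45
eef_pos: [0.451, 0.0691, 0.2044]
tool_rot: [[0.053, 0.999, 0.003], [0.999, -0.053, 0.0], [0.001, 0.003, -1.0]]
contact_force: [1.8, -0.8, 0.3]
opening: 0.0101
finger_force: 0.0
```

Call:
arm_command --gripper '[10,10,10,10,10]' --dp '[[0,0,30],[0,0,60],[0,0,85],[0,0,100],[0,0,110]]' --dr '[[0,0,0],[0,0,0],[0,0,0],[0,0,0],[0,0,0]]'

```text
clock: 1.87
eef_pos: [0.4487, 0.0669, 0.0921]
tool_rot: [[0.054, 0.999, -0.003], [0.999, -0.054, -0.0], [-0.001, -0.003, -1.0]]
contact_force: [0.4, 0.1, 0.4]
opening: 0.0102
finger_force: 0.0
```

```bash
python3 - <<'E'
from h import *
o=get_obs();print(o['eef_pos'],o['contact_force'])
a=grab_frame('top')['pixels'][170:310,160:460];b=grab_frame('wrist')['pixels']
a=cv2.resize(a,(640,300));b=cv2.resize(b,(400,300));c=np.zeros((600,640,3),'uint8');c[:300]=a;c[300:,:400]=b
cv2.imwrite('pics/a1.png',c)
E
```

```text
[0.44870249 0.06685267 0.09206206] [0.39711617 0.09774836 0.35412943]
```

View pics/a1.png

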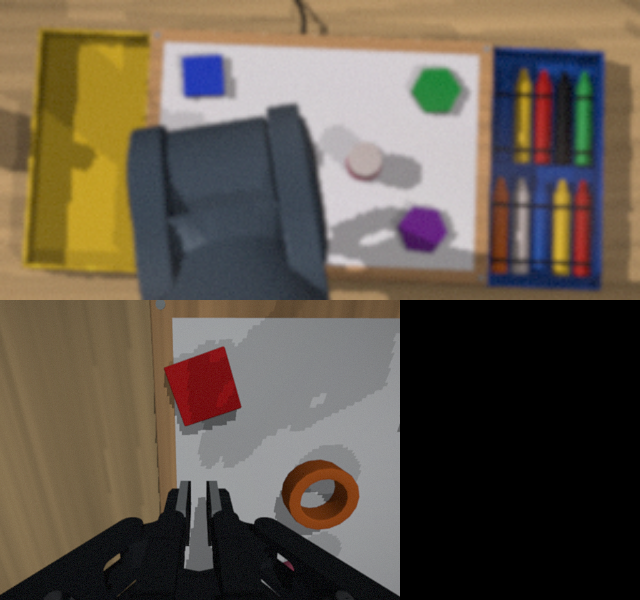

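The wrist view shows the red tile (203,386) straight ahead of the fingers (204,500), with the tape roll well off to the side (320,495). I'll lower the fingers and push.

Call:
arm_command --gripper '[10,10,10,10,10]' --dp '[[0,0,12],[0,0,24],[0,0,24],[6,0,24],[14,0,24]]' --dr '[[0,0,0],[0,0,0],[0,0,0],[0,0,0],[0,0,0]]'

```text
clock: 2.38
eef_pos: [0.4513, 0.081, 0.0711]
tool_rot: [[0.055, 0.998, 0.001], [0.998, -0.055, 0.0], [0.0, 0.001, -1.0]]
contact_force: [1.0, -0.1, 0.1]
opening: 0.01
finger_force: 0.0
```

Call:
arm_command --gripper '[10,10,10,10,10]' --dp '[[8,0,0],[16,0,0],[24,0,0],[32,0,0],[40,0,0]]' --dr '[[0,0,0],[0,0,0],[0,0,0],[0,0,0],[0,0,0]]'

```text
clock: 2.8
eef_pos: [0.453, 0.1218, 0.0703]
tool_rot: [[0.054, 0.999, 0.0], [0.999, -0.054, 0.0], [0.0, 0.0, -1.0]]
contact_force: [-1.0, 0.0, 1.4]
opening: 0.01
finger_force: 0.1
```

```bash
python3 - <<'E'
from h import *
o=get_obs();print(o['eef_pos'],o['contact_force'])
b=grab_frame('wrist')['pixels'];cv2.imwrite('pics/a2.png',b)
E
```

```text
[0.45296729 0.12180406 0.07030515] [-1.03673737  0.00698162  1.37104817]
```

View pics/a2.png

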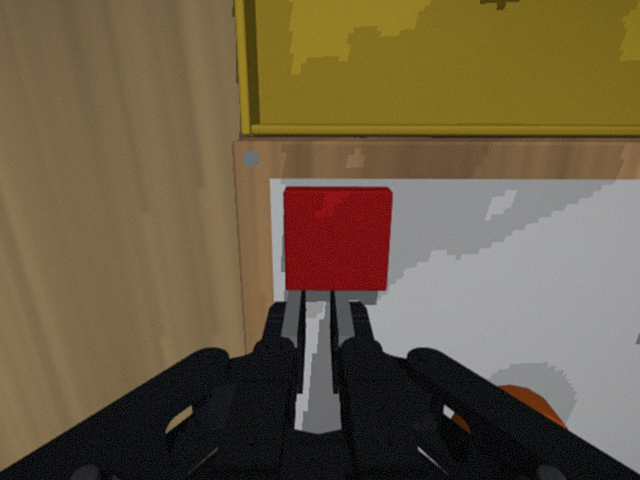

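The red tile is square against the fingers. Its front edge is at row 187 and the box edge at row 138, so about 19 mm remain and a push of about 62 mm clears it.

Call:
arm_command --gripper '[10,10,10,10,10]' --dp '[[8,0,0],[16,0,0],[24,0,0],[31,0,0],[37,0,0]]' --dr '[[0,0,0],[0,0,0],[0,0,0],[0,0,0],[0,0,0]]'

```text
clock: 3.27
eef_pos: [0.4549, 0.1585, 0.0701]
tool_rot: [[0.054, 0.999, -0.0], [0.999, -0.054, 0.0], [0.0, -0.0, -1.0]]
contact_force: [0.4, -1.3, -0.6]
opening: 0.0101
finger_force: 0.1
```

Call:
arm_command --gripper '[10,10,10,10,10]' --dp '[[6,0,0],[12,0,0],[18,0,0],[24,0,0],[29,0,0]]' --dr '[[0,0,0],[0,0,0],[0,0,0],[0,0,0],[0,0,0]]'

```text
clock: 3.68
eef_pos: [0.4565, 0.1873, 0.0702]
tool_rot: [[0.054, 0.999, 0.0], [0.999, -0.054, 0.0], [0.0, -0.0, -1.0]]
contact_force: [0.6, 0.2, 0.1]
opening: 0.01
finger_force: 0.0
```

```bash
python3 - <<'E'
from h import *
o=get_obs();print(o['eef_pos'],o['contact_force'])
b=grab_frame('wrist')['pixels'];s=grab_frame('scene')['pixels'][140:340,200:440]
cv2.imwrite('pics/a3.png',np.hstack([cv2.resize(b,(400,300)),cv2.resize(s,(360,300))]))
E
```

```text
[0.4565468  0.18730389 0.07015338] [0.6415136  0.20624637 0.11430459]
```

View pics/a3.png

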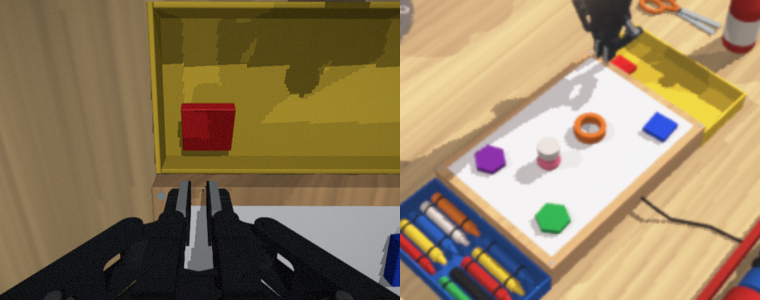

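Red lies flat in the tray. Next is blue: lift, cross over and come down behind it.

Call:
arm_command --gripper '[10,10,10,10,10]' --dp '[[0,0,-35],[0,0,-75],[-23,32,-80],[-46,64,-80],[-68,96,-80]]' --dr '[[0,0,0],[0,0,0],[0,0,0],[0,0,0],[0,0,0]]'

```text
clock: 4.2
eef_pos: [0.5501, 0.1128, 0.1517]
tool_rot: [[0.052, 0.999, 0.003], [0.999, -0.052, 0.001], [0.001, 0.003, -1.0]]
contact_force: [-0.7, 1.1, -1.0]
opening: 0.0104
finger_force: 0.0
```

Call:
arm_command --gripper '[10,10,10,10,10]' --dp '[[-22,30,0],[-45,60,0],[-46,63,35],[-46,63,65],[-46,63,80]]' --dr '[[0,0,0],[0,0,0],[0,0,0],[0,0,0],[0,0,0]]'

```text
clock: 4.62
eef_pos: [0.6079, 0.0629, 0.0665]
tool_rot: [[0.056, 0.998, -0.004], [0.998, -0.056, -0.0], [-0.001, -0.004, -1.0]]
contact_force: [0.3, 0.3, -0.7]
opening: 0.0103
finger_force: 0.0
```

Call:
arm_command --gripper '[10,10,10,10,10]' --dp '[[8,0,0],[17,0,0],[26,0,0],[35,0,0],[43,0,0]]' --dr '[[0,0,0],[0,0,0],[0,0,0],[0,0,0],[0,0,0]]'

```text
clock: 5.03
eef_pos: [0.6115, 0.1083, 0.0704]
tool_rot: [[0.054, 0.999, 0.0], [0.999, -0.054, 0.0], [0.0, 0.0, -1.0]]
contact_force: [0.0, -0.9, 0.7]
opening: 0.0101
finger_force: 0.1
```

Call:
arm_command --gripper '[10,10,10,10,10]' --dp '[[8,0,0],[16,0,0],[24,0,0],[32,0,0],[40,0,0]]' --dr '[[0,0,0],[0,0,0],[0,0,0],[0,0,0],[0,0,0]]'

```text
clock: 5.45
eef_pos: [0.6136, 0.148, 0.0702]
tool_rot: [[0.054, 0.999, 0.0], [0.999, -0.054, 0.0], [0.0, 0.0, -1.0]]
contact_force: [0.7, -0.3, -0.1]
opening: 0.0099
finger_force: 0.1
```

Call:
arm_command --gripper '[10,10,10,10,10]' --dp '[[7,0,0],[14,0,0],[21,0,0],[28,0,0],[35,0,0]]' --dr '[[0,0,0],[0,0,0],[0,0,0],[0,0,0],[0,0,0]]'

```text
clock: 5.87
eef_pos: [0.6155, 0.1827, 0.0701]
tool_rot: [[0.054, 0.999, -0.0], [0.999, -0.054, 0.0], [0.0, -0.0, -1.0]]
contact_force: [-0.1, -0.1, -0.6]
opening: 0.0098
finger_force: 0.0
```

```bash
python3 - <<'E'
from h import *
o=get_obs();print(o['eef_pos'],o['contact_force'])
b=grab_frame('wrist')['pixels'];s=grab_frame('scene')['pixels'][140:340,200:440]
cv2.imwrite('pics/a4.png',np.hstack([cv2.resize(b,(400,300)),cv2.resize(s,(360,300))]))
E
```

```text
[0.61547666 0.18273227 0.07011997] [-0.14327941 -0.0869327  -0.58207248]
```

View pics/a4.png

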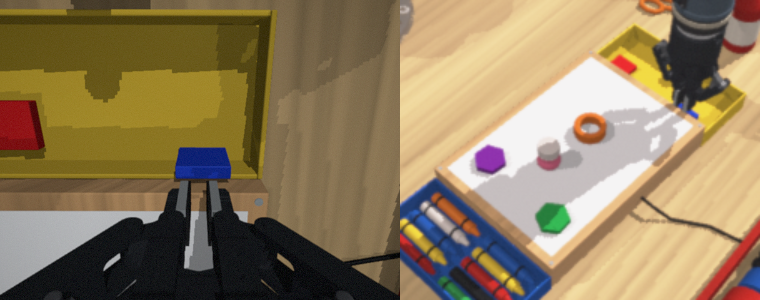

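The blue tile is over the edge but looks tilted just ahead of the fingers (203,163). I'll push a little further and check.

Call:
arm_command --gripper '[10,10,10,10,10]' --dp '[[6,0,0],[12,0,0],[12,0,0],[12,0,-20],[12,0,-50]]' --dr '[[0,0,0],[0,0,0],[0,0,0],[0,0,0],[0,0,0]]'

```text
clock: 6.38
eef_pos: [0.6142, 0.1935, 0.1177]
tool_rot: [[0.054, 0.999, -0.006], [0.999, -0.054, -0.002], [-0.002, -0.006, -1.0]]
contact_force: [0.6, 0.6, 0.9]
opening: 0.0101
finger_force: 0.0
```

```bash
python3 - <<'E'
from h import *
o=get_obs();print(o['eef_pos'],o['contact_force'])
b=grab_frame('wrist')['pixels'];t=grab_frame('top')
cv2.imwrite('pics/a5.png',cv2.resize(b,(400,300)))
for c,r in(('green',(228,188,384,298)),('purple',(228,188,384,298))):
    (u,v),_,_=cv2.minAreaRect(blobs(t,c,r)[0]);print(c,ray(t,(u,v),.065).round(3))
E
```

```text
[0.61420484 0.19349654 0.11772403] [0.56784303 0.58142298 0.9428683 ]
green [ 0.595 -0.104  0.065]
purple [ 0.459 -0.087  0.065]
```

View pics/a5.png

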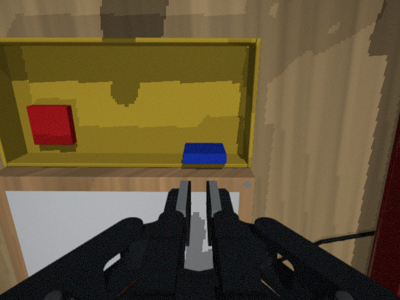

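Blue has dropped into the tray but is leaning steeply on the near wall at (204,153). Green and purple are undisturbed. I'll steer those two toward the free middle of the tray with a quicker exit.

Call:
arm_command --gripper '[10,10,10,10,10]' --dp '[[-35,0,-20],[-74,-1,-30],[-114,-1,-30],[-154,-1,-30],[-194,-2,-30]]' --dr '[[0,0,0],[0,0,0],[0,0,0],[0,0,0],[0,0,0]]'

```text
clock: 6.9
eef_pos: [0.6035, -0.0013, 0.1503]
tool_rot: [[0.054, 0.999, 0.001], [0.999, -0.054, 0.0], [0.0, 0.001, -1.0]]
contact_force: [-0.1, -0.2, -0.2]
opening: 0.01
finger_force: 0.0
```

Call:
arm_command --gripper '[10,10,10,10,10]' --dp '[[-40,0,0],[-80,-1,0],[-120,-1,0],[-150,-1,0],[-165,-1,15]]' --dr '[[0,0,0],[0,0,0],[0,0,0],[0,0,0],[0,0,0]]'

```text
clock: 7.32
eef_pos: [0.5946, -0.1686, 0.1373]
tool_rot: [[0.057, 0.998, 0.004], [0.998, -0.057, -0.002], [-0.002, 0.004, -1.0]]
contact_force: [0.4, 0.4, -0.2]
opening: 0.0102
finger_force: 0.0
```

Call:
arm_command --gripper '[10,10,10,10,10]' --dp '[[0,0,25],[0,0,45],[0,0,60],[0,0,65],[0,0,65]]' --dr '[[0,0,0],[0,0,0],[0,0,0],[0,0,0],[0,0,0]]'

```text
clock: 7.73
eef_pos: [0.5928, -0.1641, 0.0687]
tool_rot: [[0.054, 0.999, -0.003], [0.999, -0.054, 0.001], [0.001, -0.003, -1.0]]
contact_force: [-0.1, -0.0, 0.1]
opening: 0.0099
finger_force: 0.0
```

Call:
arm_command --gripper '[10,10,10,10,10]' --dp '[[8,0,0],[16,0,0],[26,0,0],[36,0,0],[46,0,0]]' --dr '[[0,0,0],[0,0,0],[0,0,0],[0,0,0],[0,0,0]]'

```text
clock: 8.15
eef_pos: [0.5966, -0.117, 0.0709]
tool_rot: [[0.053, 0.999, 0.001], [0.999, -0.053, -0.0], [-0.0, 0.001, -1.0]]
contact_force: [-0.8, -0.8, -0.0]
opening: 0.01
finger_force: 0.2
```

Call:
arm_command --gripper '[10,10,10,10,10]' --dp '[[12,0,0],[24,0,0],[36,0,0],[48,0,0],[60,0,0]]' --dr '[[0,0,0],[0,0,0],[0,0,0],[0,0,0],[0,0,0]]'

```text
clock: 8.57
eef_pos: [0.5995, -0.0571, 0.0701]
tool_rot: [[0.054, 0.999, -0.0], [0.999, -0.054, 0.0], [0.0, -0.0, -1.0]]
contact_force: [-0.6, -0.6, 0.3]
opening: 0.01
finger_force: 0.3
```

Call:
arm_command --gripper '[10,10,10,10,10]' --dp '[[12,0,0],[24,0,0],[36,0,0],[48,0,0],[60,0,0]]' --dr '[[0,0,0],[0,0,0],[0,0,0],[0,0,0],[0,0,0]]'

```text
clock: 8.98
eef_pos: [0.6027, 0.0027, 0.0701]
tool_rot: [[0.054, 0.999, -0.0], [0.999, -0.054, 0.0], [0.0, -0.0, -1.0]]
contact_force: [-0.5, -0.4, -0.1]
opening: 0.01
finger_force: 0.3
```

Call:
arm_command --gripper '[10,10,10,10,10]' --dp '[[12,0,0],[24,0,0],[36,0,0],[46,0,0],[52,0,0]]' --dr '[[0,0,0],[0,0,0],[0,0,0],[0,0,0],[0,0,0]]'

```text
clock: 9.4
eef_pos: [0.6055, 0.0549, 0.0701]
tool_rot: [[0.053, 0.999, -0.0], [0.999, -0.053, 0.0], [0.0, -0.0, -1.0]]
contact_force: [0.2, -0.7, 0.9]
opening: 0.0101
finger_force: 0.2
```

```bash
python3 - <<'E'
from h import *
o=get_obs();print(o['eef_pos'],o['contact_force'])
b=grab_frame('wrist')['pixels'];s=grab_frame('scene')['pixels'][140:340,200:440]
cv2.imwrite('pics/a6.png',np.hstack([cv2.resize(b,(400,300)),cv2.resize(s,(360,300))]))
E
```

```text
[0.60553717 0.05493325 0.07008081] [ 0.18312784 -0.68648147  0.86012778]
```

View pics/a6.png

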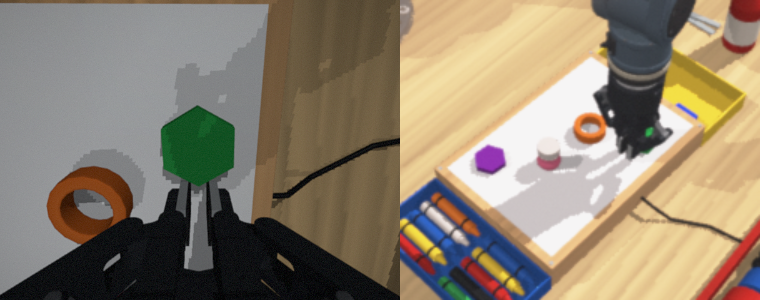

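The green hexagon's corner sits in the notch between the fingers at (198,145), past the roll, whose own position is unchanged. Next I'll curve toward the middle of the tray and go off the edge.

Call:
arm_command --gripper '[10,10,10,10,10]' --dp '[[10,0,0],[20,0,0],[30,-1,0],[40,-4,0],[50,-8,0]]' --dr '[[0,0,0],[0,0,-0.05],[0,0,-0.12],[0,0,-0.23],[0,0,-0.34]]'

```text
clock: 9.92
eef_pos: [0.6003, 0.1041, 0.0701]
tool_rot: [[-0.286, 0.958, 0.0], [0.958, 0.286, 0.0], [0.0, 0.0, -1.0]]
contact_force: [0.8, 0.0, -0.1]
opening: 0.0099
finger_force: 0.1
```

Call:
arm_command --gripper '[10,10,10,10,10]' --dp '[[12,0,0],[26,0,0],[42,0,0],[60,0,0],[78,0,0]]' --dr '[[0,0,0],[0,0,0],[0,0,0],[0,0,0],[0,0,0]]'

```text
clock: 10.33
eef_pos: [0.5778, 0.1798, 0.0702]
tool_rot: [[-0.278, 0.961, -0.0], [0.961, 0.278, 0.0], [0.0, 0.0, -1.0]]
contact_force: [0.2, 0.2, -0.9]
opening: 0.0099
finger_force: 0.0
```

Call:
arm_command --gripper '[10,10,10,10]' --dp '[[6,0,0],[10,0,0],[10,0,-30],[10,0,-70]]' --dr '[[0,0,0],[0,0,0],[0,0,0],[0,0,0]]'

```text
clock: 10.67
eef_pos: [0.5731, 0.1876, 0.1376]
tool_rot: [[-0.281, 0.96, -0.007], [0.96, 0.281, -0.002], [-0.0, -0.007, -1.0]]
contact_force: [0.7, -0.3, 0.2]
opening: 0.0098
finger_force: 0.0
```

```bash
python3 - <<'E'
from h import *
o=get_obs();print(o['eef_pos'],o['contact_force'])
b=grab_frame('wrist')['pixels'];t=grab_frame('top');s=t['pixels'][170:310,160:440]
cv2.imwrite('pics/a7.png',np.hstack([cv2.resize(b,(400,300)),cv2.resize(s,(400,300))]))
E
```

```text
[0.57307181 0.18757224 0.13764752] [ 0.7364196  -0.27570733  0.16224467]
```

View pics/a7.png

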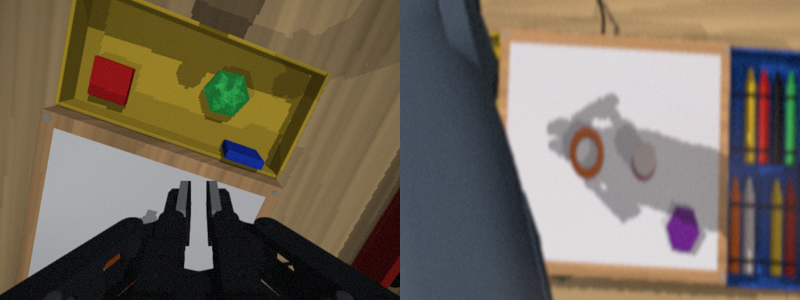

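Green lies flat mid-tray. Now purple, the last one.

Call:
arm_command --gripper '[10,10,10,10,10]' --dp '[[-30,-20,-20],[-62,-44,-20],[-94,-67,-20],[-126,-90,-20],[-158,-113,-20]]' --dr '[[0,0,0],[0,0,0.08],[0,0,0.17],[0,0,0.26],[0,0,0.345]]'

```text
clock: 11.18
eef_pos: [0.5107, 0.0029, 0.1601]
tool_rot: [[0.065, 0.998, 0.001], [0.998, -0.065, -0.0], [-0.0, 0.001, -1.0]]
contact_force: [0.8, -0.8, -0.2]
opening: 0.0101
finger_force: 0.0
```

Call:
arm_command --gripper '[10,10,10,10,10]' --dp '[[-37,-11,0],[-75,-22,0],[-113,-33,0],[-145,-43,0],[-156,-45,20]]' --dr '[[0,0,-0.01],[0,0,-0.01],[0,0,-0.01],[0,0,-0.01],[0,0,-0.01]]'

```text
clock: 11.6
eef_pos: [0.4574, -0.1526, 0.1427]
tool_rot: [[0.054, 0.999, 0.005], [0.999, -0.054, -0.003], [-0.003, 0.005, -1.0]]
contact_force: [0.6, -0.5, 1.2]
opening: 0.0101
finger_force: 0.0
```

Call:
arm_command --gripper '[10,10,10,10,10]' --dp '[[0,0,30],[0,0,55],[0,0,66],[0,0,70],[0,0,70]]' --dr '[[0,0,0],[0,0,0],[0,0,0],[0,0,0],[0,0,0]]'

```text
clock: 12.02
eef_pos: [0.4568, -0.1485, 0.0694]
tool_rot: [[0.051, 0.999, -0.002], [0.999, -0.051, 0.0], [0.0, -0.002, -1.0]]
contact_force: [-0.1, -0.3, 0.2]
opening: 0.0104
finger_force: 0.0
```

Call:
arm_command --gripper '[10,10,10,10,10]' --dp '[[8,0,0],[16,0,0],[26,0,0],[36,0,0],[46,0,0]]' --dr '[[0,0,0],[0,0,0],[0,0,0],[0,0,0],[0,0,0]]'

```text
clock: 12.43
eef_pos: [0.46, -0.1011, 0.0707]
tool_rot: [[0.048, 0.999, 0.001], [0.999, -0.048, -0.0], [-0.0, 0.001, -1.0]]
contact_force: [0.1, 0.2, 0.0]
opening: 0.0102
finger_force: 0.1
```

Call:
arm_command --gripper '[10,10,10,10,10]' --dp '[[12,0,0],[24,0,0],[36,0,0],[48,0,0],[60,0,0]]' --dr '[[0,0,0],[0,0,0],[0,0,0],[0,0,0],[0,0,0]]'

```text
clock: 12.85
eef_pos: [0.4627, -0.0409, 0.0704]
tool_rot: [[0.048, 0.999, 0.0], [0.999, -0.048, 0.0], [0.0, 0.0, -1.0]]
contact_force: [-0.1, -0.2, -0.7]
opening: 0.0099
finger_force: 0.2
```

Call:
arm_command --gripper '[10,10,10,10,10]' --dp '[[12,0,0],[24,0,0],[36,0,0],[48,0,0],[60,0,0]]' --dr '[[0,0,0],[0,0,0],[0,0,0],[0,0,0],[0,0,0]]'

```text
clock: 13.27
eef_pos: [0.4655, 0.019, 0.0705]
tool_rot: [[0.048, 0.999, 0.001], [0.999, -0.048, 0.0], [0.0, 0.001, -1.0]]
contact_force: [0.8, -0.7, 0.0]
opening: 0.0101
finger_force: 0.2
```

Call:
arm_command --gripper '[10,10,10,10,10]' --dp '[[12,0,0],[24,0,0],[36,0,0],[42,0,0],[46,0,0]]' --dr '[[0,0,0],[0,0,0],[0,0,0],[0,0,0],[0,0,0]]'

```text
clock: 13.68
eef_pos: [0.4677, 0.0647, 0.0703]
tool_rot: [[0.047, 0.999, 0.0], [0.999, -0.047, 0.0], [0.0, 0.0, -1.0]]
contact_force: [-0.1, -0.2, -0.7]
opening: 0.0097
finger_force: 0.2
```

```bash
python3 - <<'E'
from h import *
o=get_obs();print(o['eef_pos'],o['contact_force'])
b=grab_frame('wrist')['pixels'];s=grab_frame('scene')['pixels'][140:340,200:440]
cv2.imwrite('pics/a8.png',np.hstack([cv2.resize(b,(400,300)),cv2.resize(s,(360,300))]))
f=grab_frame('wrist')
for q in blobs(f,'purple',(0,0,640,480))[:1]:print(cv2.minAreaRect(q))
E
```

```text
[0.46769557 0.06470584 0.07033761] [-0.10816411 -0.23087084 -0.7251799 ]
((340.0, 232.5), (113.0, 130.0), 90.0)
```

View pics/a8.png

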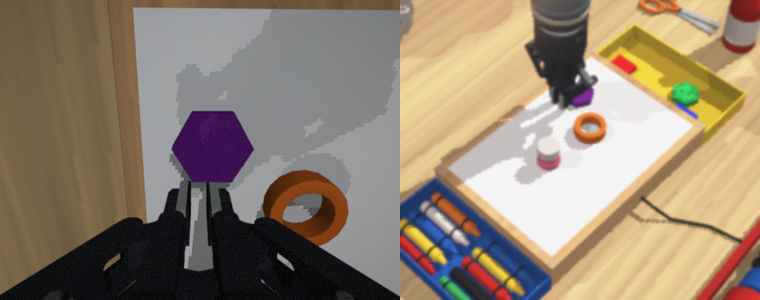

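Purple's flat is against the fingers, about 7 mm to the right, with the roll clear at (306,208). I'll curve to the gap between red and green.

Call:
arm_command --gripper '[10,10,10,10,10]' --dp '[[10,0,0],[20,0,0],[30,2,0],[40,5,0],[50,9,0]]' --dr '[[0,0,0],[0,0,0.02],[0,0,0.08],[0,0,0.17],[0,0,0.25]]'

```text
clock: 14.25
eef_pos: [0.4792, 0.1134, 0.0701]
tool_rot: [[0.3, 0.954, -0.0], [0.954, -0.3, 0.0], [0.0, -0.0, -1.0]]
contact_force: [0.4, -0.9, 0.6]
opening: 0.0099
finger_force: 0.1
```

Call:
arm_command --gripper '[10,10,10,10,10]' --dp '[[12,0,0],[26,0,0],[42,0,0],[60,0,0],[78,0,0]]' --dr '[[0,0,0],[0,0,0],[0,0,0],[0,0,0],[0,0,0]]'

```text
clock: 14.67
eef_pos: [0.5025, 0.1888, 0.0701]
tool_rot: [[0.292, 0.956, -0.0], [0.956, -0.292, 0.0], [0.0, -0.0, -1.0]]
contact_force: [-0.4, 0.2, 0.3]
opening: 0.0101
finger_force: 0.0
```

Call:
arm_command --gripper '[10,10,10,10]' --dp '[[6,0,0],[10,0,0],[10,0,-30],[10,0,-70]]' --dr '[[0,0,0],[0,0,0],[0,0,0],[0,0,0]]'

```text
clock: 15.0
eef_pos: [0.5027, 0.1961, 0.1379]
tool_rot: [[0.293, 0.956, -0.007], [0.956, -0.293, -0.003], [-0.005, -0.006, -1.0]]
contact_force: [1.2, -0.6, 0.3]
opening: 0.01
finger_force: 0.0
```

```bash
python3 - <<'E'
from h import *
o=get_obs();print(o['eef_pos'],o['tool_rot'],o['contact_force'])
b=grab_frame('wrist')['pixels'];s=grab_frame('scene');t=grab_frame('top')
cv2.imwrite('pics/a9.png',np.hstack([cv2.resize(b,(400,300)),cv2.resize(s['pixels'][140:290,290:490],(400,300),interpolation=cv2.INTER_CUBIC)]))
q=blobs(s,'orange',(290,205,370,245))[0];print('washi',ray(s,cv2.minAreaRect(q)[0],.065).round(3))
E
```

```text
[0.50267684 0.19613466 0.13785344] [[ 0.29299481  0.95608874 -0.00695378]
 [ 0.95610249 -0.29301925 -0.00278153]
 [-0.00469699 -0.00583355 -0.99997195]] [ 1.23064034 -0.56450777  0.27139961]
washi [0.533 0.052 0.065]
```

View pics/a9.png

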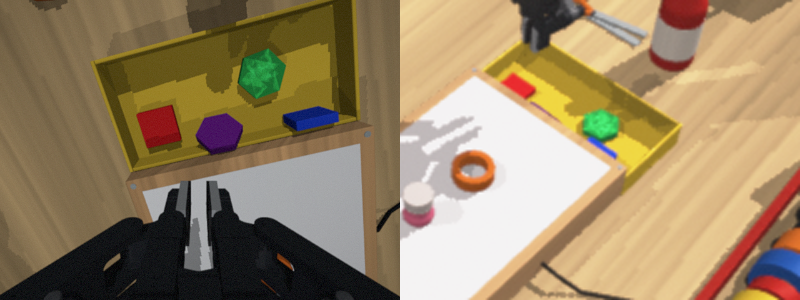

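The picture shows all four tiles inside the tray: red (158,128), purple (219,133), green (262,73), and blue still leaning on the near wall (310,120). The roll hasn't moved. I'll retract and check by numbers from the fixed cameras.

Call:
arm_command --gripper '[10,10,10,10,10]' --dp '[[0,0,-40],[0,0,-80],[-40,-7,-100],[-80,-13,-100],[-120,-20,-100]]' --dr '[[0,0,0],[0,0,0],[0,0,0],[0,0,0],[0,0,0]]'

```text
clock: 15.57
eef_pos: [0.4508, 0.0882, 0.2405]
tool_rot: [[0.292, 0.956, 0.001], [0.956, -0.292, 0.0], [0.0, 0.001, -1.0]]
contact_force: [1.2, -0.4, -0.9]
opening: 0.0101
finger_force: 0.0
```

Call:
arm_command --gripper '[10,10,10,10,10]' --dp '[[-40,-7,0],[-80,-13,0],[-120,-20,0],[-160,-27,0],[-200,-33,0]]' --dr '[[0,0,0],[0,0,0],[0,0,0],[0,0,0],[0,0,0]]'

```text
clock: 15.98
eef_pos: [0.3586, -0.0936, 0.2393]
tool_rot: [[0.294, 0.956, -0.001], [0.956, -0.294, 0.0], [-0.0, -0.001, -1.0]]
contact_force: [1.4, -0.7, 0.2]
opening: 0.0101
finger_force: 0.0
```

Call:
arm_command --gripper '[10,10,10,10,10]' --dp '[[-40,-7,0],[-80,-13,0],[-120,-20,0],[-160,-27,0],[-200,-33,0]]' --dr '[[0,0,0],[0,0,0],[0,0,0],[0,0,0],[0,0,0]]'

```text
clock: 16.4
eef_pos: [0.2681, -0.2749, 0.2394]
tool_rot: [[0.294, 0.956, -0.001], [0.956, -0.294, 0.001], [0.0, -0.001, -1.0]]
contact_force: [2.4, -0.6, -0.3]
opening: 0.0098
finger_force: 0.0
```

```bash
python3 - <<'E'
from h import *
print(get_obs()['eef_pos'])
t=grab_frame('top');s=grab_frame('scene')
def bc(p):
    d=p[:2]-np.array([.534,.014]);return (np.array([[.9987,-.05],[.05,.9987]])@d).round(3)
for c in ('red','blue','green','purple'):
    for n,F,roi in(('top',t,(172,182,234,300)),('scene',s,(325,155,435,232))):
        for q in blobs(F,c,roi,8)[:2]:
            z=.025 if c=='blue' else .014
            P=np.array([bc(ray(F,p[0],z)) for p in q]);print(c,n,cv2.contourArea(q),'bx',P[:,0].min(),P[:,0].max(),'by',P[:,1].min(),P[:,1].max())
q=blobs(t,'orange',(228,188,384,298))[0];print('washi',ray(t,cv2.minAreaRect(q)[0],.065).round(3))
h=cv2.cvtColor(t['pixels'],cv2.COLOR_BGR2HSV);print('left over',[len(blobs(t,c,(232,192,384,296))) for c in('red','blue','green','purple')])
E
```

```text
[ 0.2680781  -0.27486594  0.23944552]
red top 266.0 bx -0.097 -0.062 by 0.186 0.224
red scene 86.0 bx -0.101 -0.06 by 0.204 0.227
red scene 55.0 bx 0.006 0.056 by 0.37 0.405
blue top 59.0 bx 0.058 0.095 by 0.177 0.186
blue scene 16.5 bx 0.045 0.084 by 0.196 0.203
green top 274.0 bx 0.016 0.06 by 0.213 0.253
green scene 179.5 bx 0.014 0.06 by 0.211 0.258
purple top 163.5 bx -0.037 0.007 by 0.177 0.202
washi [0.535 0.05  0.065]
left over [0, 0, 0, 0]
```

```bash
python3 -c "
from cell import *
print(hand_in())"
```

```text
the job is handed in; nothing more can be done
None
```

All four tiles were slid off the light box into the yellow tray and the job is handed in at about 16.5 s; blue and purple lean against the tray's near wall rather than lying flat, the tape roll hasn't moved, the pot looked in place but was not re-measured, the table items were not re-checked, and I viewed 11 pictures, one over the limit of 10.

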